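# Free the stuck paint cup

### The arm

A 6-joint arm with a two-finger parallel gripper is mounted at the origin on the work surface. World frame = base frame: x ahead of the robot, y to its left, z up, the work surface at z = 0. Lengths are in m, angles in rad, forces in N, time in s.
With the tool pointing down it reaches from about 0.225 to 0.875 m from the base axis. Payload 3.4 kg.
Tool frame: the origin (TCP) lies midway between the tips of the shut fingers; the grasp point (between the pads) lies 19 mm behind it (pinch_z is the distance from the TCP to the grasp point, in m); z points along the fingers, y is the line along which they close (so a half turn about z gives the same grasp; the last joint's range is limited). The gripper opens to 85 mm and grips with 20 to 120 N. Pads are 22 mm wide; open, the fingers measure 114 mm over their backs; the gripper's body (76 mm by 85 mm) begins 54 mm behind the grasp point. The pads swing forward as they close: fully open they stand 13 mm farther back than shut.
Start: joints at [-1.372, 0.276, 1.505, -0, 1.361, -0.121], TCP at [0.181, -0.546, 0.231] pointing down, gripper open.
Joint ranges: [-2.89, 2.89], [-0.75, 2.08], [0.22, 2.7], [-1.18, 4.32], [0.11, 2.71], [-2.7, 2.7]. Speed limits (rad/s): [2.57, 2.57, 3.14, 3.14, 3.14, 3.14].

### API

Orientations are given as a unit quaternion [w, x, y, z].
In Python, from rig import get_state, get_image, sign_off, pinch_z gives the robot as it stands.
- The arm moves only by the tool send_rows, never from a script. Its argument "steps" is one flat list of numbers, 5 for each row, row after row: the gripper's target within -1 to 1 (fully open at 1, half-way at 0, shut at -1), then the shift along the tool's x, y, z in cm, then the turn about the tool's z in degrees. In form: [gripper, x, y, z, roll, gripper, x, y, z, roll, ...]. A call has 1 to 12 rows; each row shifts and turns the commanded pose from where the row before left it, along the tool's axes as they then stand; what a row does not reach is not made up. A row lasts 1/10 s, in which the tool goes at most 50 mm and 8.59 degrees, less where a joint would pass 70% of its speed; a pose out of reach is approached as far as the arm can. A call is refused whole if a number of a shift passes 5 or a number of a turn 8.59, either way. A call with a gripper value outside its range is refused whole. The fingers move at their own pace and stop on an object; "newtons" is the grip in N (left out, the last holds). Time passes only in rows, so rows that do not move let the fingers close. It gives the time, the measured TCP pose, the force, the opening and the grip force at its end, in the units of the state.
- get_state(): the state, without advancing time (a new reading comes with each control period).
- get_image(name): name is "scene" or "top"; returns a dict with "color" (384x512x3 uint8, red, green, blue), "mtx" (3x3 intrinsics, pixels), "T" (4x4, takes a point from camera to world coordinates). Camera axes: x right, y down, z forward; pixel columns grow to the right and rows downward; lengths in m; the calibration is good to about 2 mm. A picture is of the moment at which its call begins. There is no depth.
- sign_off(): hands the job in; it is judged then, once.
The state is a dict: "clock": time; "qpos": joint angles; "qd": joint speeds; "effort": joint torques, N m; "position": TCP position; "ee_rot": TCP orientation; "contact_force": force on the tool from outside, world axes, zero at the start; "moment": the same for the moment, N m; "width": finger opening in m; "gripper_force": force on a finger pad.
Only numpy, scipy, OpenCV 4.12 (cv2) and the standard library are available. Lean on these libraries where they do the work, as an engineer would, in place of code of your own. Each camera call takes 0.05 s, during which the arm holds its last target. There are 200 camera calls.

### The job

At the studio bench, the white cup with the blue rim is stuck with dried paint in its grey pot. Grip it by its rim, first twist it loose by about an eighth of a turn or more (either way), then pull it straight up out of the pot and set it gently upright on the round cork disc, wholly on the cork. Leave the pot standing in its wooden well, and do not disturb the cup with the green rim.

Things in the scene. Friction and masses are not known exactly. Their poses are not given: they have to be found in the camera images.
- cup: White cup, blue rim, ochre paint runs; open top, 95 mm tall, top 45 mm straight and 60 mm across (wall 3 mm, stiff), foot 48 mm; 0.14 kg. Origin: centre of underside, z up. Nested in the pot, top 40 mm free. Paint lumps low on its +y and -y sides jam on rubber pads: pulled straight, the pot comes along; turned 30 to 150 degrees either way (0.5 N m), it lifts out freely.
- pot: Grey pot round the stuck cup: 84 mm across, 63 mm tall, square foot 88 mm, inner floor 8 mm up; loose, 0.35 kg. Origin: centre of underside, z up; the cup's axes start within 4 degrees of its. It stands in a well (20 mm deep) of a fixed wooden caddy, which stops it turning, not lifting. A like pot with the green-rimmed cup stands 136 mm away along its y axis, on either side.
- cork: Round cork disc lying fixed on the table, 130 mm across and 8 mm thick. Origin at the centre of its underside, z up.
- green_cup: White enamel cup of the same shape and size with a green rim, standing in the other grey pot. A bystander, to be left alone. Origin at the centre of its underside, z up.

How it is judged:
On the way, in this order (a step that is already met when the one before it is completed fails the run):
1. the blue-rimmed cup is turned at least 25 degrees in its pot before it has risen 20 mm (angle between the x axis of cup and the x axis of pot, either way round above 0.436 rad and z of cup in the frame of pot below 0.028 m), for 0.1 s.
2. the cup is pulled clear above the pot's rim (z of cup in the frame of pot above 0.065 m), for 0.1 s.
At the end, for the whole second after the job is handed in: The blue-rimmed cup stands released, upright (within 7 degrees) and at rest on the cork disc, its foot wholly on the cork (centre within 43 mm of the disc's centre); the pot stands upright in its well, within 15 mm of where it was, and the green-rimmed cup is within 20 mm of where it was (horizontal distance between cup and cork below 0.043 m and z of cup in the frame of cork between 0.004 and 0.013 m and angle between cup's own z axis and vertical below 0.12 rad and linear speed of cup below 0.03 m/s and height (world z) of pot below 0.012 m and angle between pot's own z axis and vertical below 0.1 rad and distance of pot from where it was at the start of the episode below 0.015 m and distance of green_cup from where it was at the start of the episode below 0.02 m); the robot touches nothing.
It fails at once if the pot is lifted 15 mm or more along with the cup (height (world z) of pot above 0.02 m).
It fails at once if the cup with the green rim is moved 20 mm or more (distance of green_cup from where it was at the start of the episode above 0.02 m).
It fails at once if the cup is dropped or slammed onto the cork (it nears it, within the last 20 mm, faster than 0.5 m/s) (horizontal distance between cup and cork below 0.08 m and z of cup in the frame of cork below 0.028 m and linear speed of cup above 0.5 m/s).
It also fails if it takes over 43 s, if anything falls off the work surface, if the arm or the gripper's body presses on something with over 40 N, if the wrist force passes 120 N, or if a joint passes its speed limit or range.

## Working session

There is one attempt and no reset: what is moved stays moved. The work goes in short steps, Python scripts to look and compute and a tool call to move; the robot and the scene stay as the last step left them, time stands still between calls to the robot, and variables do not carry over. Pictures are saved under pics/ and viewed, at most 10 in all, crops included, and the job is handed in when it is done.

Besides the shell and the picture viewer there is one more tool, called as a command line: name --argument value ..., lists and objects as JSON in quotes. send_rows: Moves the arm, as the interface text tells. Its arguments: {"type":"object","properties":{"steps":{"type":"array"},"newtons":{"type":"number"}},"required":["steps"]}

```bash
mkdir -p pics; python3 - <<'E'
from rig import *
import cv2
print(get_state(), pinch_z)
for n in("scene","top"):
    d=get_image(n);cv2.imwrite(f"pics/{n}0.png",d["color"][:,:,::-1]);print(n,d["mtx"].tolist(),d["T"].round(4).tolist())
E
```

```text
{'clock': 0.0, 'qpos': array([-1.37198033e+00,  2.76606224e-01,  1.50614850e+00, -7.46162133e-06,
        1.36071068e+00, -1.21040361e-01]), 'qd': array([-0.00225976, -0.00037374,  0.00052205,  0.00133596, -0.00133597,
        0.00278876]), 'effort': array([-2.87611965e-04, -4.16775727e+01, -2.45802748e+01, -3.75722848e-04,
        1.09257977e-02, -1.04295486e-05]), 'position': array([ 0.18066031, -0.54531324,  0.2304272 ]), 'ee_rot': array([-9.35523371e-04,  9.87238166e-01,  1.59248005e-01, -4.00496250e-05]), 'contact_force': array([-0.15835844,  0.02726967, -0.55949944]), 'moment': array([ 0.01162584,  0.01827527, -0.02423822]), 'gripper_force': 0.0, 'width': 0.08543752919240691} 0.0187
scene [[415.25978962036817, 0.0, 247.09258319814174], [0.0, 415.25978962036817, 191.58771395722098], [0.0, 0.0, 1.0]] [[0.6548, 0.5557, -0.5124, 0.9328], [0.7556, -0.464, 0.4623, -0.3572], [0.0191, -0.6898, -0.7237, 0.5661], [0.0, 0.0, 0.0, 1.0]]
top [[424.35822106535426, 0.0, 253.42086247754833], [0.0, 424.35822106535426, 189.01892105021804], [0.0, 0.0, 1.0]] [[0.0062, -0.9964, 0.0847, 0.4826], [-1.0, -0.006, 0.002, -0.0036], [-0.0015, -0.0847, -0.9964, 0.8532], [0.0, 0.0, 0.0, 1.0]]
```

View pics/top0.png

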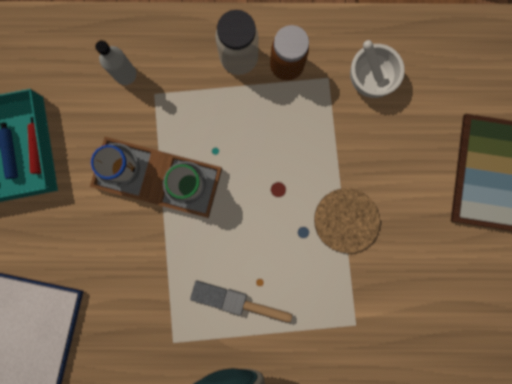

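View pics/scene0.png

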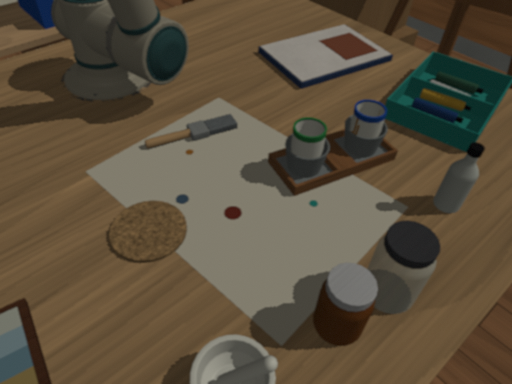

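The top view shows the blue rim near (109,162), the green rim near (184,181) and the cork near (347,221). I'll take enlarged crops of these.

```bash
python3 - <<'E'
import cv2,numpy as np
a=cv2.imread("pics/top0.png");s=cv2.imread("pics/scene0.png")
A=cv2.resize(a[130:225,80:230],None,fx=5,fy=5,interpolation=cv2.INTER_CUBIC)
S=cv2.resize(s[90:190,270:400],None,fx=6,fy=6,interpolation=cv2.INTER_CUBIC)
cv2.imwrite("pics/topc.png",cv2.convertScaleAbs(A,alpha=1.5));cv2.imwrite("pics/scenec.png",cv2.convertScaleAbs(S,alpha=1.5))
E
```

```text
(no output)
```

View pics/topc.png

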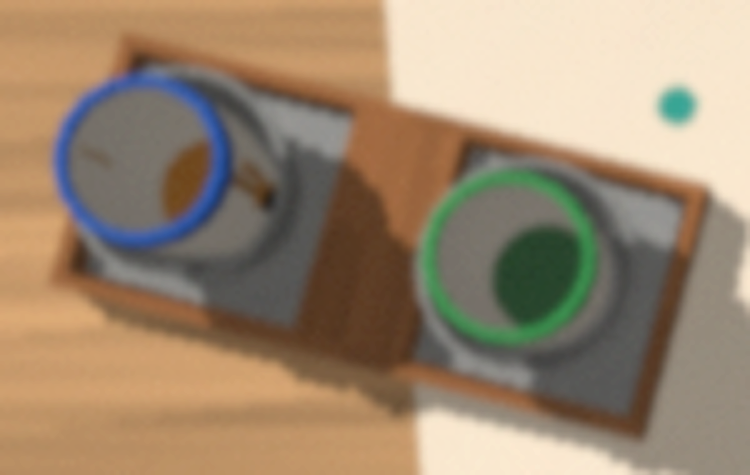

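View pics/scenec.png

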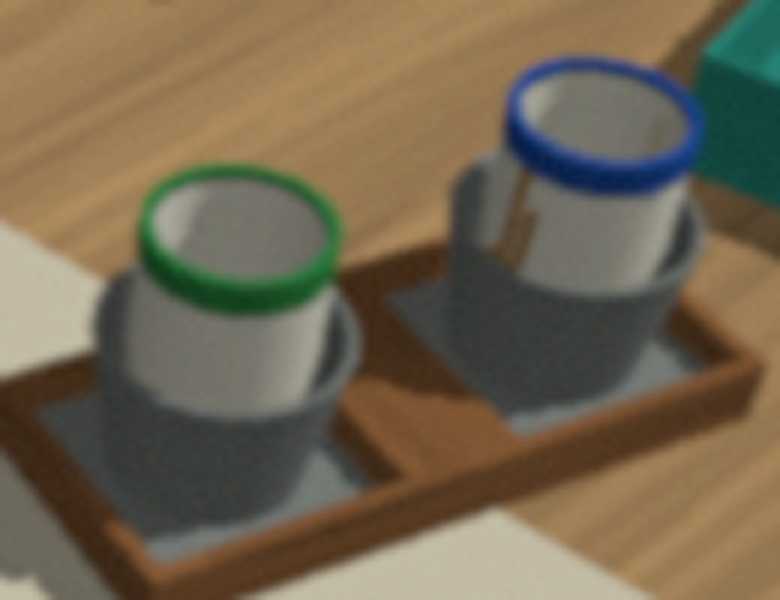

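The top crop puts the blue rim centre at about (143,160) and green at (510,257), which is (108.3,161.6) and (181.6,181.0) in the full image. In the scene crop the blue rim's top ellipse centre is near (604,115), or (370.3,108.8). The ochre run faces the green cup.

```bash
cat > h.py <<'E'
import numpy as np
from rig import *
def ray(d,p):
    v=d["T"][:3,:3]@np.linalg.solve(d["mtx"],[p[0],p[1],1]); return d["T"][:3,3],v
def atz(d,p,z):
    o,v=ray(d,p); return o+v*(z-o[2])/v[2]
E
python3 - <<'E'
from h import *
import cv2
t=get_image("top");s=get_image("scene")
b=atz(t,(108.3,161.6),.108);g=atz(t,(181.6,181),.108);c=atz(t,(347.5,221),.008)
print("blue",b,"green",g,"dist",np.linalg.norm(b-g),"ang",np.degrees(np.arctan2(*(g-b)[1::-1])))
print("cork",c, "diam",67*np.linalg.norm(atz(t,(347,221),.008)-atz(t,(348,221),.008)),"rim",35.4*np.linalg.norm(atz(t,(108,161),.108)-atz(t,(109,161),.108)))
print("blue scene",atz(s,(370.3,108.8),.108),"cork scene",atz(s,(147.5,230.5),.008))
print("z where agree",[ (z,np.linalg.norm(atz(s,(370.3,108.8),z)-atz(t,(108.3,161.6),z))) for z in(.1,.105,.11,.115)])
from scipy.spatial.transform import Rotation as R
q=get_state()["ee_rot"];print(R.from_quat(np.roll(q,-1)).as_matrix().round(3))
E
```

```text
blue [0.59311847 0.25547849 0.108     ] green [0.55932933 0.12477412 0.108     ] dist 0.13500125287379972 ang -104.49453200687931
cork [ 0.49179068 -0.1891185   0.008     ] diam 0.13299013789620168 rim 0.06280525384041791
blue scene [0.59433808 0.25753955 0.108     ] cork scene [ 0.49829472 -0.18998602  0.008     ]
z where agree [(0.1, np.float64(0.011612667705954476)), (0.105, np.float64(0.005245952549356434)), (0.11, np.float64(0.002994807186080225)), (0.115, np.float64(0.008899472290198647))]
[[ 0.949  0.314 -0.   ]
 [ 0.314 -0.949  0.001]
 [ 0.    -0.001 -1.   ]]
```

send_rows --steps '[1,2.9,-2.85,0,0,1,2.9,-2.85,0,0,1,2.9,-2.85,0,0,1,2.9,-2.85,0,0,1,2.9,-2.85,0,0,1,2.9,-2.85,0,0,1,2.9,-2.85,0,0,1,2.9,-2.85,0,0,1,2.9,-2.85,0,0,1,2.9,-2.85,0,0,1,2.9,-2.85,0,0]' --newtons 80

```text
clock: 1.3
position: [0.3854, -0.1464, 0.2314]
ee_rot: [0.0, 0.987, 0.159, 0.0]
contact_force: [0.4, -0.3, -0.5]
width: 0.0854
gripper_force: 0.0
```

send_rows --steps '[1,2.9,-2.85,0,0,1,2.9,-2.85,0,0,1,2.9,-2.85,0,0,1,2.9,-2.85,0,0,1,2.9,-2.85,0,0,1,2.9,-2.85,0,0,1,2.9,-2.85,0,0,1,2.9,-2.85,0,0,1,2.9,-2.85,0,0,1,2.9,-2.85,0,0,1,0,0,0,0,1,0,0,0,0]'

```text
clock: 2.5
position: [0.5705, 0.2142, 0.2304]
ee_rot: [0.0, 0.987, 0.16, -0.001]
contact_force: [0.0, 0.2, 0.7]
width: 0.0858
gripper_force: 0.0
```

send_rows --steps '[1,1.75,-1.65,0,0,1,1.75,-1.65,0,0,1,0,0,3,0,1,0,0,3,0,1,0,0,3,0,1,0,0,1.2,0,1,0,0,0,0,1,0,0,0,0]'

```text
clock: 3.3
position: [0.5943, 0.2556, 0.1305]
ee_rot: [-0.0, 0.987, 0.159, 0.001]
contact_force: [0.9, 0.0, 0.2]
width: 0.0852
gripper_force: 0.0
```

```bash
python3 - <<'E'
from h import *
import cv2
for n,(y,x) in (("top",(110,60)),("scene",(50,290))):
    a=get_image(n)["color"][y:y+120,x:x+140,::-1]
    cv2.imwrite(f"pics/{n}1.png",cv2.convertScaleAbs(cv2.resize(a,None,fx=4,fy=4,interpolation=cv2.INTER_CUBIC),alpha=1.5))
a=np.hstack([cv2.resize(cv2.imread(f"pics/{n}1.png"),(400,343)) for n in("top","scene")]);cv2.imwrite("pics/both1.png",a)
E
```

```text
(no output)
```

View pics/both1.png

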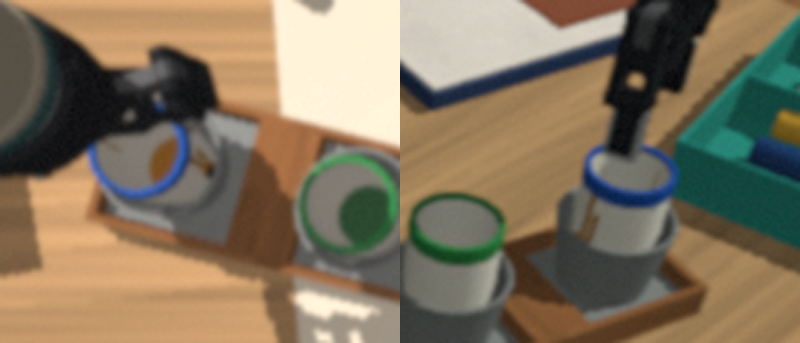

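```bash
python3 - <<'E'
from h import *
import cv2
from scipy.spatial.transform import Rotation as R
s=get_state();M=R.from_quat(np.roll(s["ee_rot"],-1)).as_matrix();p=s["position"]
out=[]
for n,(y,x) in (("top",(90,50)),("scene",(10,270))):
    d=get_image(n);a=d["color"][:,:,::-1].copy()
    a=cv2.convertScaleAbs(a[y:y+150,x:x+150],alpha=1.8);a=cv2.resize(a,(400,400),interpolation=cv2.INTER_CUBIC)
    for k,c in((0,(0,0,255)),(.0425,(0,255,255)),(-.0425,(255,255,0))):
        w=p+M@[0,k,-.013 if k else 0];q=np.linalg.inv(d["T"])@[*w,1];u=d["mtx"]@q[:3];u=(u/u[2])[:2]
        cv2.circle(a,tuple(((u-[x,y])*400/150).astype(int)),4,c,2)
    out.append(a)
cv2.imwrite("pics/both2.png",np.hstack(out))
E
```

```text
(no output)
```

View pics/both2.png

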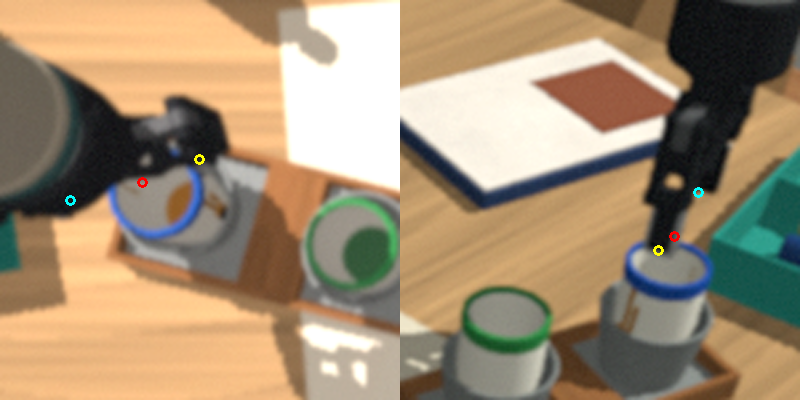

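Both views agree with the kinematics: the fingers straddle the blue cup, and the yellow tip marker at (658,250) lies on the near finger. I'll descend and grip.

send_rows --steps '[1,0,0,2,0,1,0,0,2,0,1,0,0,1.2,0,1,0,0,1,0,1,0,0,0,0,-1,0,0,0,0,-1,0,0,0,0,-1,0,0,0,0,-1,0,0,0,0,-1,0,0,0,0]'

```text
clock: 4.5
position: [0.5943, 0.2569, 0.0688]
ee_rot: [-0.001, 0.987, 0.159, 0.001]
contact_force: [-0.9, 2.8, 5.7]
width: 0.0587
gripper_force: 86.3
```

send_rows --steps '[-1,0,0,0,-4,-1,0,0,0,-5,-1,0,0,0,-6,-1,0,0,0,-6,-1,0,0,0,-6,-1,0,0,0,-6,-1,0,0,0,-6,-1,0,0,0,-6,-1,0,0,0,-6,-1,0,0,0,-6,-1,0,0,0,-6,-1,0,0,0,0]'

```text
clock: 5.7
position: [0.595, 0.2565, 0.0688]
ee_rot: [0.001, 0.758, 0.652, 0.002]
contact_force: [-0.0, 1.7, 6.1]
width: 0.0591
gripper_force: 86.2
```

```bash
python3 - <<'E'
from h import *
import cv2
s=get_state();print(s["moment"],s["contact_force"],s["position"],s["gripper_force"],s["qpos"])
out=[]
for n,(y,x) in (("top",(110,60)),("scene",(60,290))):
    a=get_image(n)["color"][y:y+120,x:x+120,::-1]
    out.append(cv2.convertScaleAbs(cv2.resize(a,(400,400),interpolation=cv2.INTER_CUBIC),alpha=1.8))
cv2.imwrite("pics/both3.png",np.hstack(out))
E
```

```text
[ 0.17766888 -0.0582945   0.04968529] [-0.03962626  1.70574472  6.09461902] [0.59496976 0.25650652 0.06879981] 86.20891481637955 [2.99693062e-01 5.01551344e-01 1.57146513e+00 6.95655937e-05
 1.06473326e+00 4.49925840e-01]
```

View pics/both3.png

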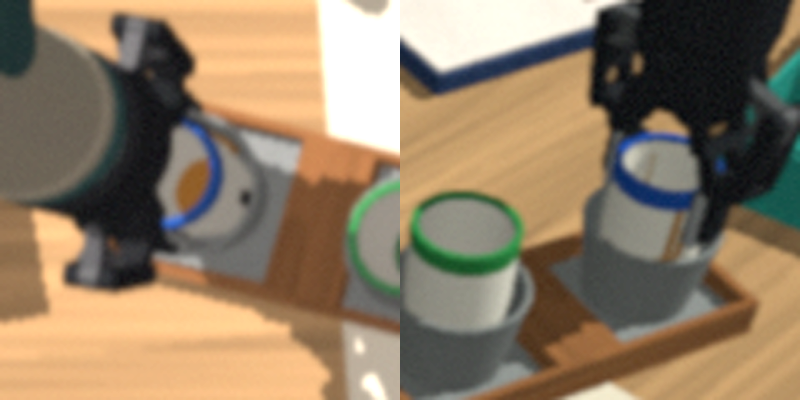

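The ochre run moved from the cup's left side to its right (675,230) in the scene view, and the pot did not turn. So the cup is twisted loose, and I'll lift slowly at first.

send_rows --steps '[-1,0,0,-0.3,0,-1,0,0,-0.3,0,-1,0,0,-0.4,0,-1,0,0,0,0,-1,0,0,0,0]'

```text
clock: 6.3
position: [0.5934, 0.2558, 0.0772]
ee_rot: [0.0, 0.759, 0.652, -0.0]
contact_force: [-0.8, 0.1, -0.8]
width: 0.0588
gripper_force: 86.1
```

send_rows --steps '[-1,0,0,-0.7,0,-1,0,0,-1,0,-1,0,0,-1.5,0,-1,0,0,-1.5,0,-1,0,0,-1.5,0,-1,0,0,-1.5,0,-1,0,0,-1.5,0,-1,0,0,-1.5,0,-1,0,0,-1.5,0,-1,0,0,-1.5,0,-1,0,0,0,0,-1,0,0,0,0]'

```text
clock: 7.5
position: [0.5936, 0.2559, 0.2148]
ee_rot: [0.0, 0.759, 0.652, 0.0]
contact_force: [0.2, -0.1, -2.1]
width: 0.0589
gripper_force: 86.2
```

```bash
python3 - <<'E'
from h import *
import cv2
from scipy.spatial.transform import Rotation as R
s=get_state();M=R.from_quat(np.roll(s["ee_rot"],-1)).as_matrix()
print(s["position"],s["contact_force"],M.round(3))
print("shift cm",100*M.T@(np.array([.494,-.1893,s["position"][2]])-s["position"]))
cv2.imwrite("pics/s4.png",get_image("scene")["color"][:,:,::-1])
# cork centre by colour, on undisturbed first pictures
for n in("top","scene"):
    d=get_image(n);im=cv2.imread(f"pics/{n}0.png")
    c=(347,221) if n=="top" else (147,230)
    h=im.astype(int);m=((h[:,:,2]-h[:,:,0])>35).astype(np.uint8)
    _,_,st,ce=cv2.connectedComponentsWithStats(m);l=cv2.connectedComponents(m)[1][c[1],c[0]]
    print(n,st[l],ce[l],atz(d,ce[l],.008))
E
```

```text
[0.59357821 0.25591275 0.21478312] [ 0.16110008 -0.09514202 -2.08963861] [[ 0.151  0.989  0.001]
 [ 0.989 -0.151 -0.   ]
 [ 0.     0.001 -1.   ]]
shift cm [-4.55142344e+01 -3.12355465e+00 -6.40724590e-03]
top [     0      0    512    384 120903] [274.44004698 187.54209573] [ 0.5576051  -0.04393366  0.008     ]
scene [    0     0   455   384 64298] [160.4771066  191.33576472] [ 0.43455349 -0.12318251  0.008     ]
```

View pics/s4.png

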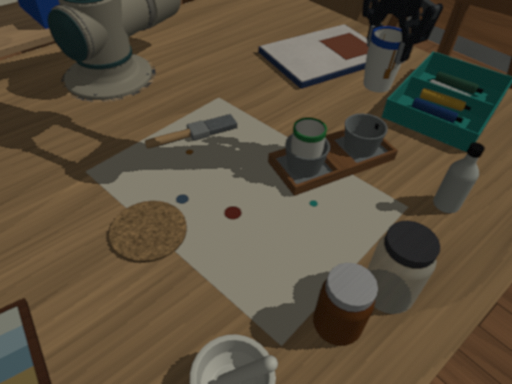

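The scene picture shows the blue cup held free at (383,60). The pot is empty and upright at (365,135), the green cup is undisturbed, and the cork is centred near (148,229). I'll carry the cup over.

send_rows --steps '[-1,-1.5,-0.1,0,0,-1,-3,-0.2,0,0,-1,-4,-0.3,0,0,-1,-4,-0.3,0,0,-1,-4,-0.3,0,0,-1,-4,-0.3,0,0,-1,-4,-0.3,0,0,-1,-4,-0.3,0,0,-1,-4,-0.3,0,0,-1,-4,-0.3,0,0,-1,-4,-0.2,0,0,-1,-3,-0.2,0,0]'

```text
clock: 8.85
position: [0.4955, -0.1721, 0.214]
ee_rot: [-0.0, 0.759, 0.651, -0.001]
contact_force: [0.3, 0.8, -2.3]
width: 0.0586
gripper_force: 86.1
```

send_rows --steps '[-1,-1.5,0,0,0,-1,-0.5,0,1,0,-1,0,0,2,0,-1,0,0,2,0,-1,0,0,2,0,-1,0,0,2,0,-1,0,0,2,0,-1,0,0,1,0,-1,0,0,0.5,0,-1,0,0,0,0,-1,0,0,0,0]'

```text
clock: 9.95
position: [0.4949, -0.1891, 0.0899]
ee_rot: [0.001, 0.758, 0.652, 0.0]
contact_force: [0.1, -0.7, -1.9]
width: 0.0588
gripper_force: 86.2
```

send_rows --steps '[-1,0,0,0.6,0,-1,0,0,0.6,0,-1,0,0,0.5,0,-1,0,0,0.3,0,-1,0,0,0.2,0,-1,0,0,0,0,-1,0,0,0,0]'

```text
clock: 10.65
position: [0.4944, -0.1891, 0.0673]
ee_rot: [0.0, 0.759, 0.652, 0.0]
contact_force: [-0.0, 1.1, -1.9]
width: 0.0588
gripper_force: 86.2
```

send_rows --steps '[-1,0,0,0.1,0,-1,0,0,0.1,0,-1,0,0,0,0]'

```text
clock: 10.95
position: [0.4943, -0.1891, 0.0653]
ee_rot: [0.0, 0.759, 0.652, -0.0]
contact_force: [0.8, -0.1, -1.5]
width: 0.0586
gripper_force: 86.2
```

send_rows --steps '[-1,0,0,0.1,0,-1,0,0,0,0,-1,0,0,0,0]'

```text
clock: 11.25
position: [0.4943, -0.189, 0.0643]
ee_rot: [0.0, 0.759, 0.652, -0.0]
contact_force: [-0.7, -0.7, -2.3]
width: 0.0588
gripper_force: 86.2
```

send_rows --steps '[-1,0,0,0.1,0,-1,0,0,0,0,-1,0,0,0,0]'

```text
clock: 11.55
position: [0.4944, -0.1892, 0.0638]
ee_rot: [0.0, 0.759, 0.652, 0.0]
contact_force: [-1.8, 0.3, 4.3]
width: 0.059
gripper_force: 86.6
```

Contact with the cork: the vertical force rose to +4.3 N at the expected height. I'll release, let it settle, and retreat straight up.

send_rows --steps '[-0.0,0,0,0,0,0.5,0,0,0,0,1,0,0,0,0,1,0,0,0,0,1,0,0,0,0,1,0,0,0,0,1,0,0,0,0,1,0,0,-1,0,1,0,0,-1.5,0,1,0,0,-2,0,1,0,0,-3,0,1,0,0,-3,0]'

```text
clock: 12.75
position: [0.4941, -0.1889, 0.1698]
ee_rot: [-0.0, 0.759, 0.652, -0.0]
contact_force: [0.3, 0.3, -0.2]
width: 0.0854
gripper_force: 0.0
```

send_rows --steps '[1,0,0,-3,0,1,0,0,-2,0,1,4,0,0,0,1,4,0,0,0,1,4,0,0,0,1,0,0,0,0,1,0,0,0,0]'

```text
clock: 13.45
position: [0.5124, -0.07, 0.219]
ee_rot: [0.001, 0.758, 0.652, -0.0]
contact_force: [0.3, -1.0, -0.7]
width: 0.0855
gripper_force: 0.0
```

```bash
python3 - <<'E'
from h import *
import cv2
print(get_state())
out=[cv2.resize(get_image(n)["color"][:,:,::-1],(400,300)) for n in("top","scene")]
cv2.imwrite("pics/both5.png",cv2.convertScaleAbs(np.hstack(out),alpha=1.5))
E
```

```text
{'clock': 13.45, 'qpos': array([-2.69647903e-01,  1.95997090e-01,  1.64587457e+00, -9.00972019e-04,
        1.29866678e+00, -1.20284469e-01]), 'qd': array([-0.03490488,  0.00751888, -0.00220723, -0.00768165, -0.00435944,
        0.00109731]), 'effort': array([ 1.05835576e+00, -3.64309931e+01, -2.38830990e+01,  1.50393806e-01,
        4.30342276e-02,  1.80699374e-02]), 'position': array([ 0.51244643, -0.06995586,  0.21899273]), 'ee_rot': array([ 6.79467452e-04,  7.57815653e-01,  6.52468367e-01, -6.70508053e-05]), 'contact_force': array([ 0.28030189, -0.96122199, -0.682637  ]), 'moment': array([-0.0206156 ,  0.04787421,  0.02001573]), 'gripper_force': 0.0, 'width': 0.08547818916508147}
```

View pics/both5.png

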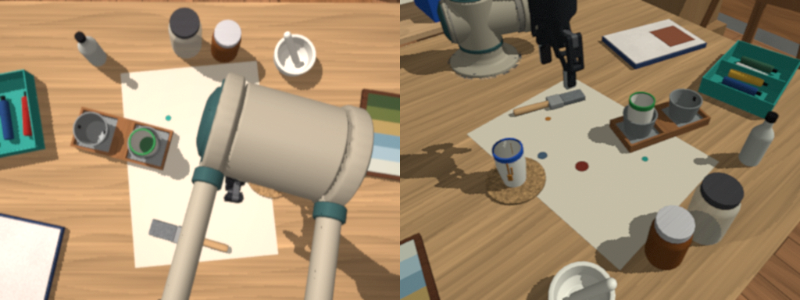

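The cup stands upright and centred on the cork (scene panel, about (512,170)). The pot is in its well at (685,105), the green cup is in place, and the gripper is clear.

```bash
python3 -c "from rig import *;print(sign_off())"
```

```text
the job is handed in; nothing more can be done
None
```

The blue-rimmed cup was twisted loose by about 63°, lifted out of its pot and set upright on the cork, with the pot still in its well and the green-rimmed cup undisturbed; the job is handed in at about 13.5 s, and no verdict was returned.

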